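Load a transducer ceramic into the test clip with the loading fork

ROBOT

A 6-joint arm with a two-finger parallel gripper is mounted at the origin on a cart in front of the work surface, level with it; the furniture and walls round the work are solid. World frame = base frame: x ahead of the robot, y to its left, z up, the work surface at z = 0. Lengths are in m, angles in rad, forces in N, time in s.
With the tool pointing down it reaches from about 0.3 to 0.775 m from the base axis. Payload 14.6 kg.
Tool frame: the origin (TCP) lies at the very end of the fingers, on their centre line; the grasp point (between the pads) lies 19 mm behind it (arm.grasp_offset is the distance from the TCP to the grasp point, in m); z points along the fingers, y is the line along which they close (so a half turn about z gives the same grasp; the last joint's range is limited). The gripper opens to 85 mm and grips with 20 to 120 N. Pads are 22 mm wide; open, the fingers measure 114 mm over their backs; the gripper's body (76 mm by 85 mm) begins 54 mm behind the grasp point. The pads swing forward as they close: fully open they stand 13 mm farther back than shut.
Start: joints at [1.265, 0.3, 1.521, -0, 1.321, -0.067], TCP at [0.13, 0.534, 0.231] pointing down, gripper open.
Joint ranges: [-3.03, 3.03], [-0.79, 2.21], [0.23, 2.52], [-1.04, 4.18], [0, 3.07], [-2.55, 2.55]. Speed limits (rad/s): [2.22, 2.22, 2.57, 3.14, 3.14, 3.14].

INTERFACE

Orientations are given as a unit quaternion [w, x, y, z].
In Python, from bench import monitor, viewer, arm gives the robot as it stands.
- The arm moves only by the tool arm_command, never from a script. Its argument "motion" is a list that holds one entry, the list of rows, each a list of 7 numbers: the opening, from 0 (shut) to 1 (fully open), then the shift along the world's x, y, z in units of 40 mm (1.0 is 40 mm), then the turn, a rotation vector about the world's x, y, z in units of 5 degrees (1.0 is 5 degrees). A call has 1 to 20 rows; each row shifts and turns the commanded pose from where the row before left it; what a row does not reach is not made up. A row lasts 1/12 s, in which the tool goes at most 41.7 mm and 7.16 degrees, less where a joint would pass 70% of its speed; a pose out of reach is approached as far as the arm can. A call is refused whole if a number of a shift passes 1 or a number of a turn 1, either way. A call with a gripper value outside its range is refused whole. The fingers move at their own pace and stop on an object; the grip force is fixed at half the most. Time passes only in rows, so rows that do not move let the fingers close. It gives the time, the measured TCP pose, the force, the opening and the grip force at its end, in the units of the state.
- monitor.state(): the state, without advancing time (a new reading comes with each control period).
- viewer.read_camera(name): name is "side" or "top"; returns (picture, depth): 400x640x3 uint8, red, green, blue; 400x640 float32, m along the optical axis (not along the pixel's ray), 0 where there is no reading.
- viewer.camera_model(name): a dict with "K" (3x3 intrinsics, pixels), "position" and "rotation" of the camera in the world. Camera axes: x right, y down, z forward; pixel columns grow to the right and rows downward; lengths in m; the calibration is good to about 2 mm. A picture is of the moment at which its call begins. camera_model takes no time and is no camera call.
- arm.finish_job(): hands the job in; it is judged then, once.
The state is a dict: "time_s": time; "joint_pos": joint angles; "joint_velocities": joint speeds; "joint_efforts": joint torques, N m; "eef_pos": TCP position; "orientation": TCP orientation; "force": force on the tool from outside, world axes, zero at the start; "wrist_torque": the same for the moment, N m; "opening": finger opening in m; "gripper_force": force on a finger pad.
Only numpy, scipy, OpenCV 4.12 (cv2) and the standard library are available. Lean on these libraries where they do the work, as an engineer would, in place of code of your own. Each camera call takes 0.05 s, during which the arm holds its last target. There are 200 camera calls.

TASK

Pick up the loading fork by its handle, slide its tines under the ceramic disc on the wooden stand and carry the disc level on the tines, never touching it with the fingers. Slide it under the test clip's sprung contact and press it gently but firmly home against both stop pins. Then ease off, lower the fork so the disc sits flat on the clip's brass block, draw the fork out and lay it flat on the bench, letting go and leaving everything else where it is.

Things in the scene. Friction and masses are not known exactly. Their poses are not given: they have to be found in the camera images.
- fork: Loading fork lying on the bench: dark wood handle 100 x 18 x 30 mm (long, wide, high) and a thin steel two-tined blade. Origin: underside of the handle, on the centre line; x points to the tines, z up. The handle runs x = -60..40, to be gripped across its 18 mm near x = 0..15. Steel blade is z = 11..14: neck 22 wide, x = 30..70.
- fork_rest (a point): Point on the tines' top, 105 mm ahead of and 14 mm above the fork's origin; two 7 mm tines, 22 mm gap, run x = 70..128 in the fork's frame (36 wide over all). Behind the disc a lip, 36 wide and 8 high, pushes it by its rim. The lip slides for disc size, held by a thumbscrew: its face stands firm anywhere from x = 62 to 78, differs each time and is not measured.
- disc: Brittle ceramic disc, white rim, silvered faces, 60 mm diameter, 6 mm thick, about 0.12 kg, loose. Origin: centre of its underside. It starts on the stand's post, underside 34 mm above the bench. It must not be touched by fingers, tipped, or pushed with over 12 N; about 6 N is right.
- stand: Wooden stand fixed to the bench: base 80 x 70 x 12 mm with an upright post, 34 mm along x and 14 mm along y, top 34 mm above the bench, on which the disc lies. Origin: underside, centre of the post. The fork comes in along the stand's +x, one tine either side of the post, under the disc.
- test_clip: Test clip fixed to the bench. Origin: bench level under the disc's home; x = push-in direction (from the open front to the rear), z up. Brown base x = -35..62, y = -42..42, 12 mm high; brass block 34 (x) x 14 (y) mm, top at 34 mm. The tines pass either side of the block. Rear cheeks at x = 41..55 are 60 mm high.
- clip_seat (a point): Top centre of the brass block, 34 mm above the clip's origin: the disc's underside centre when home. Two-pin stop is felt by force: a disc off to one side meets one pin early (1 mm sideways = 1.2 mm short) and must be eased over until both bear.
- stop_pins: Two upright polished (slippery) steel stop pins, 8 mm diameter, top 46 mm above the bench, at x = 21.9 and y = +26 and -26 mm in the clip's frame; origin and axes are the clip's. Both touch the disc's rim when it is home. The fork's tines pass between them.
- spring_arm: Sprung upper contact: 12 mm wide steel leaf hinged at the rear of the clip; origin on the hinge, 48 mm behind and 52 mm above the clip's origin. Empty, its nose hangs at x = 0, 36 mm up; an upturned lead-in rises to 47 mm at x = -28. A disc pushed in with its underside 36 to 39 mm up lifts it; it presses down with 1 to 3 N and drags with 1 to 6 N.
- flux_tin: Flat round tin, 47 mm diameter, 20 mm high, bystander. Origin: centre of its underside.
- marker_pen: Marker pen, 135 mm long, lying on the bench, bystander. Origin: underside, middle.
- side_cutters: Side cutters with yellow grips, 120 mm long, lying on the bench, bystander. Origin: underside, middle.
Mind the look-alikes: they are no part of the job. Leave any purple look-alike of the stand alone.

How it is judged:
By the outcome, as a careful person would: the job done as asked, in the order asked, and still so for the second after the job is handed in, with the robot touching nothing.
It also fails if it takes over 56 s, if anything falls off the work surface, if the arm or the gripper's body presses on something with over 40 N, if the wrist force passes 120 N, or if a joint passes its speed limit or range.

## Working session

There is one attempt and no reset: what is moved stays moved. The work goes in short steps, Python scripts to look and compute and a tool call to move; the robot and the scene stay as the last step left them, time stands still between calls to the robot, and variables do not carry over. Pictures are saved under pics/ and viewed, at most 10 in all, crops included, and the job is handed in when it is done.

Besides the shell and the picture viewer there is one more tool, called after "Request:" as name(argument=value, ...) on one line, values as JSON. arm_command: Moves the arm, as the interface text tells. Its arguments: {"type":"object","properties":{"motion":{"type":"array","items":{"type":"array","items":{"type":"array","items":{"type":"number"}}}}},"required":["motion"]}

```bash
mkdir -p pics
python3 - <<'E'
from bench import monitor, viewer, arm
import cv2,numpy as np
for n in("top","side"):
    p,d=viewer.read_camera(n); cv2.imwrite(f"pics/{n}0.png",p[:,:,::-1]); np.save(n+"_d.npy",d); np.save(n+"_p.npy",p)
    m=viewer.camera_model(n); print(n,m)
print(monitor.state())
E
```

```text
top {'K': array([[382.80328924,   0.        , 319.23140191],
       [  0.        , 382.80328924, 200.38501532],
       [  0.        ,   0.        ,   1.        ]]), 'position': array([0.50625282, 0.10263218, 1.0528255 ]), 'rotation': array([-0.02933937,  0.71359676, -0.69932012,  0.0294997 ])}
side {'K': array([[433.64492013,   0.        , 321.26638795],
       [  0.        , 433.64492013, 207.81833188],
       [  0.        ,   0.        ,   1.        ]]), 'position': array([ 0.57783158, -1.02986774,  0.63088229]), 'rotation': array([-0.52010705,  0.85407279, -0.0068719 , -0.0010473 ])}
{'time_s': 0.1, 'joint_pos': array([ 1.26538056e+00,  3.00414668e-01,  1.52155914e+00, -3.75108299e-06,
        1.32072272e+00, -6.66043162e-02]), 'joint_velocities': array([-4.74940654e-04, -1.45058504e-03, -1.52717101e-03, -4.22939388e-05,
       -3.54114839e-04, -6.64203541e-04]), 'joint_efforts': array([ 3.17778768e-04, -5.44382322e+01, -3.62365901e+01, -6.52568269e-05,
        2.99915475e-03, -7.86439909e-05]), 'eef_pos': array([0.13003787, 0.53416885, 0.23076156]), 'orientation': array([-1.00289424e-04,  1.19121704e-01,  9.92879507e-01, -5.42753227e-04]), 'force': array([-0.00444506,  0.29449691, -0.60429731]), 'wrist_torque': array([-0.04338231, -0.0071144 ,  0.00378597]), 'gripper_force': 0.0, 'opening': 0.08536261360048691}
```

View pics/top0.png

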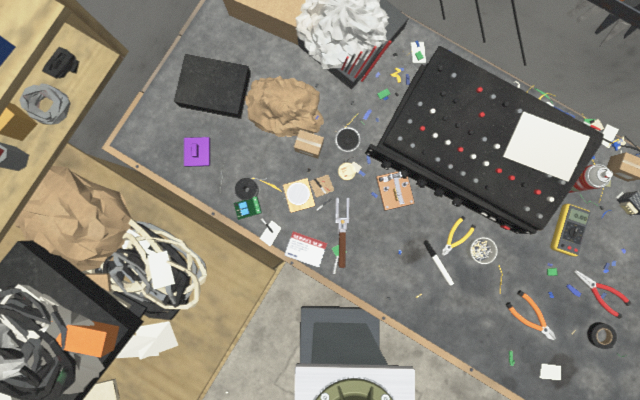

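View pics/side0.png

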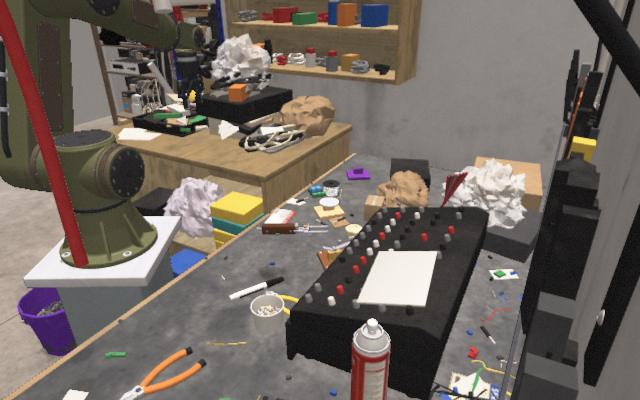

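The top view shows the fork at about (342,230), disc/stand at (299,195), clip at (395,190), and the purple look-alike stand at (196,151). The side view shows the fork at (295,228). I'll enlarge the work area.

```bash
cat > h.py <<'E'
import numpy as np,cv2
from bench import monitor, viewer, arm
from scipy.spatial.transform import Rotation as R
def cam(n):
    m=viewer.camera_model(n); q=m["rotation"]; return m["K"],m["position"],R.from_quat([q[1],q[2],q[3],q[0]]).as_matrix()
def proj(n,P):
    K,t,r=cam(n); c=(np.atleast_2d(P)-t)@r; c=c@K.T; return c[:,:2]/c[:,2:]
def back(n,uv,z):   # pixel -> world at height z
    K,t,r=cam(n); uv=np.atleast_2d(uv); d=np.c_[uv,np.ones(len(uv))]@np.linalg.inv(K).T@r.T
    return t+d*((z-t[2])/d[:,2:])
def crop(n,x0,y0,x1,y1,s,name):
    p=np.load(n+"_p.npy")[y0:y1,x0:x1,::-1]; cv2.imwrite("pics/"+name,cv2.resize(p,None,fx=s,fy=s,interpolation=cv2.INTER_CUBIC))
E
python3 - <<'E'
from h import *
print(proj("top",[.13,.534,.23]),proj("side",[.13,.534,.23]))
crop("top",270,140,430,260,5,"c1.png")
E
```

```text
[[105.86812037 411.23880296]] [[194.05390975 109.62162629]]
```

View pics/c1.png

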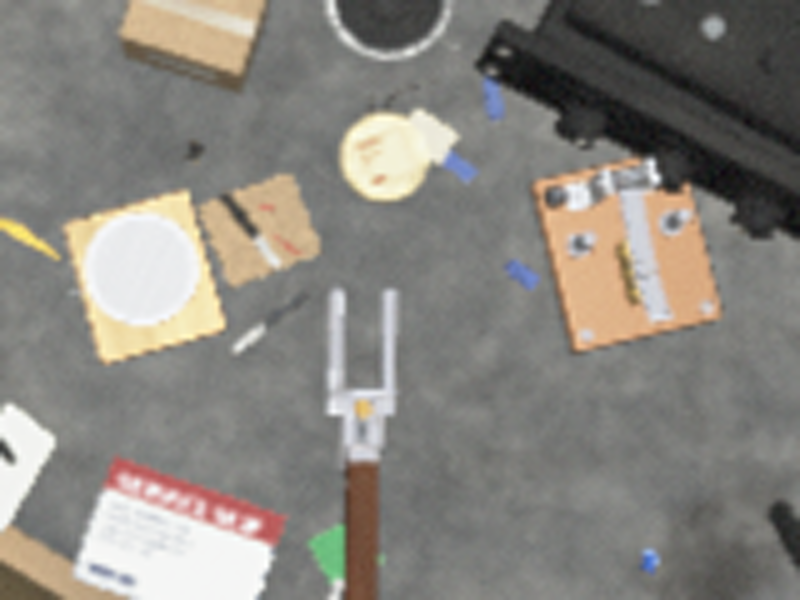

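The enlarged crop shows the disc at (141,267), which is top px (298.2,193.4). The fork points up the image with its tines at (337–390,290). The clip opens toward the bottom of the image, with its rear cheeks at the top and the flux tin at (385,155). I'll measure these more finely.

Run:
```python
from h import *
p=np.load("top_p.npy"); 
a=cv2.resize(p[166:214,372:418],None,fx=12,fy=12,interpolation=cv2.INTER_CUBIC)
b=cv2.resize(p[192:274,330:356],None,fx=7,fy=7,interpolation=cv2.INTER_CUBIC)
b=cv2.copyMakeBorder(b,0,a.shape[0]-b.shape[0] if a.shape[0]>b.shape[0] else 0,0,0,cv2.BORDER_CONSTANT)
cv2.imwrite("pics/c2.png",np.hstack([a,b])[:,:,::-1])
hsv=cv2.cvtColor(p,cv2.COLOR_RGB2HSV)
def rect(name,box,lo,hi,z,dims=None):
    x0,y0,x1,y1=box; m=cv2.inRange(hsv[y0:y1,x0:x1],lo,hi)
    m=cv2.morphologyEx(m,cv2.MORPH_CLOSE,np.ones((3,3),np.uint8))
    n,l,s,c=cv2.connectedComponentsWithStats(m); k=1+np.argmax(s[1:,4])
    ys,xs=np.nonzero(l==k); w=back("top",np.c_[xs+x0,ys+y0],z)[:,:2]*1000
    r=cv2.minAreaRect(w.astype(np.float32)); print(name,s[k,4],r); print(np.round(cv2.boxPoints(r),1).tolist())
    # moments axis
    ev,V=np.linalg.eigh(np.cov((w-w.mean(0)).T)); print(" mean",w.mean(0),"major axis deg",np.degrees(np.arctan2(V[1,1],V[0,1])))
rect("stand",(280,175,318,214),(15,40,120),(35,255,255),.012)
rect("clip",(372,165,418,216),(5,60,100),(18,255,255),.012)
rect("handle",(332,225,352,275),(0,80,40),(15,255,180),.030)
rect("disc",(284,178,314,210),(0,0,190),(180,35,255),.040)
ys,xs=np.nonzero(cv2.inRange(hsv[178:210,284:312],(0,0,190),(180,40,255)))
print(cv2.minEnclosingCircle(np.c_[xs+284,ys+178].astype(np.float32)))
d=np.load("top_d.npy"); print(d[235,342],d[193,298],d[150,385//5+270])
```

```text
stand 536 ((609.8687133789062, 151.6437530517578), (84.21746826171875, 107.27812957763672), 19.63939094543457)
[[552.2000122070312, 188.0], [588.2000122070312, 87.0], [667.5999755859375, 115.30000305175781], [631.5, 216.3000030517578]]
 mean [608.75451925 149.98063587] major axis deg 132.6229181479305
clip 746 ((627.2539672851562, -103.0113754272461), (97.49079895019531, 85.28711700439453), 14.414432525634766)
[[569.4000244140625, -73.80000305175781], [590.7000122070312, -156.39999389648438], [685.0999755859375, -132.1999969482422], [663.7999877929688, -49.599998474121094]]
 mean [ 619.06376177 -101.13657816] major axis deg 57.34350126125071
handle 195 ((460.91326904296875, 41.56468963623047), (89.5820083618164, 13.310056686401367), 0.8470852971076965)
[[416.0, 47.599998474121094], [416.20001220703125, 34.20000076293945], [505.79998779296875, 35.599998474121094], [505.6000061035156, 48.900001525878906]]
 mean [461.26153394  41.11855437] major axis deg -179.1627439500897
disc 414 ((609.3414306640625, 160.08567810058594), (58.83612823486328, 58.52147674560547), 1.5563340187072754)
[[579.0999755859375, 188.5], [580.7000122070312, 130.0], [639.5, 131.60000610351562], [638.0, 190.10000610351562]]
 mean [608.66315525 160.62195141] major axis deg 78.64308914528647
((297.8333435058594, 193.0238037109375), 11.556587219238281)
1.0188581 1.0180736 1.0362113
```

View pics/c2.png

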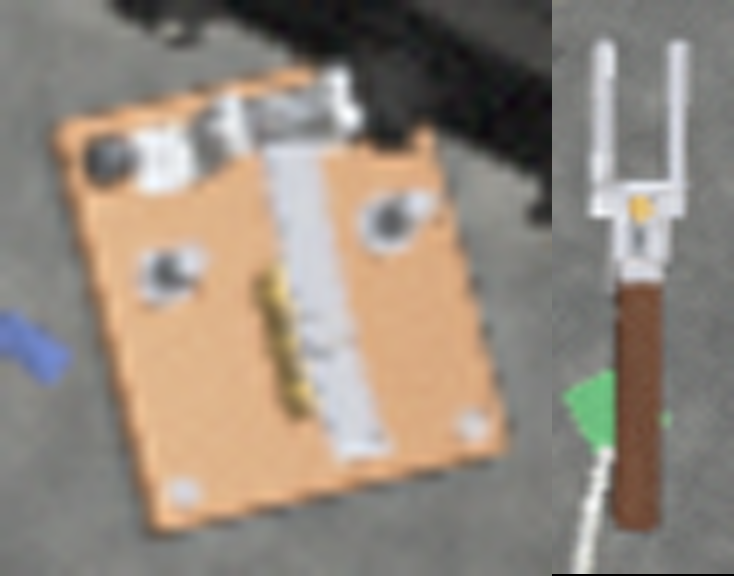

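The clip's pins are at crop (172,272) and (393,217), and its front corners are at (158,532) and (508,450). The fork tips are at (603/678,40) and the handle runs along column 637, rows 281–528.

Run:
```python
from h import *
def px(c,s,o): return (np.array(c)+.5)/s-.5+np.array(o)
def W(c,s,o,z): return back("top",px(c,s,o),z)[:,:2]*1000
np.set_printoptions(precision=1,suppress=True)
print("stand corners FL..",W([(105,362),(225,328),(190,191),(65,227)],5,(270,140),.012))
print("pins",W([(172,272),(393,217)],12,(372,166),.046))
print("clip FL FR RL",W([(158,532),(508,450),(55,125)],12,(372,166),.012))
f=W([(603-552,40),(678-552,40)],7,(330,192),.014);print("tips",f,f.mean(0))
print("neckhandle, end",W([(637-552,281),(637-552,528)],7,(330,192),.030))
print("lip face corners",W([(592-552,183),(688-552,183)],7,(330,192),.022))
# stand edges via contrast, disc centroid
K,t,r=cam("top"); d=np.load("top_d.npy")
for n,(u,v) in dict(disc=(298,193),handle=(342,250),bench=(360,235),clipbase=(382,204),standbase=(293,209)).items():
    print(n,(t+r@(d[v,u]*np.linalg.inv(K)@[u,v,1]))*1000)
```

```text
stand corners FL.. [[559.8 180.5]
 [579.7 115.6]
 [654.6 136.4]
 [633.3 204.4]]
pins [[ 626.2  -72.5]
 [ 639.4 -121.2]]
clip FL FR RL [[ 570.8  -75.5]
 [ 591.  -155. ]
 [ 663.5  -51.4]]
tips [[602.4  55.4]
 [603.   26.2]] [602.7  40.8]
neckhandle, end [[509.1  41.7]
 [416.1  40.3]]
lip face corners [[546.3  59.1]
 [547.1  22.2]]
disc [609.3 160.1  39.8]
handle [460.7  40.1  28.6]
bench [501.2 -10.4  -1.2]
clipbase [587.7 -70.2  -1.1]
standbase [568.3 174.4   8.6]
```

Request:
arm_command(motion=[[[0.6,0.3,-0.4,-0.1,0,0,0.18],[0.6,0.55,-0.77,-0.17,0,0,0.18],[0.6,0.55,-0.77,-0.17,0,0,0.18],[0.6,0.55,-0.77,-0.17,0,0,0.18],[0.6,0.55,-0.77,-0.17,0,0,0.18],[0.6,0.55,-0.77,-0.17,0,0,0.18],[0.6,0.55,-0.77,-0.17,0,0,0.18],[0.6,0.55,-0.77,-0.17,0,0,0.18],[0.6,0.55,-0.77,-0.17,0,0,0.18],[0.6,0.55,-0.77,-0.17,0,0,0.18],[0.6,0.55,-0.77,-0.17,0,0,0.18],[0.6,0.55,-0.77,-0.17,0,0,0.18],[0.6,0.55,-0.77,-0.17,0,0,0.18],[0.6,0.55,-0.77,-0.17,0,0,0.18],[0.6,0.55,-0.77,-0.17,0,0,0.18],[0.6,0.55,-0.77,-0.17,0,0,0.18],[0.6,0.25,-0.37,-0.1,0,0,0],[0.6,0,0,0,0,0,0],[0.6,0,0,0,0,0,0]]])

```text
time_s: 1.68
eef_pos: [0.4819, 0.041, 0.1207]
orientation: [-0.001, -0.005, 1.0, 0.0]
force: [0.1, 0.7, 0.0]
opening: 0.0514
gripper_force: 0.0
```

Request:
arm_command(motion=[[[0.6,0,0,-0.7,0,0,0],[0.6,0,0,-0.7,0,0,0],[0.6,0,0,-0.6,0,0,0],[0.6,0,0,-0.5,0,0,0],[0.6,0,0,-0.3,0,0,0],[0.6,0,0,-0.1,0,0,0],[0.6,0,0,0,0,0,0],[0.0,0,0,0,0,0,0],[0.0,0,0,0,0,0,0],[0.0,0,0,0,0,0,0],[0.0,0,0,0,0,0,0],[0.0,0,0,0,0,0,0],[0.0,0,0,0,0,0,0]]])

```text
time_s: 2.77
eef_pos: [0.4827, 0.0417, 0.0065]
orientation: [0.001, -0.006, 1.0, 0.0]
force: [-1.7, 2.0, 6.6]
opening: 0.017
gripper_force: 59.4
```

Request:
arm_command(motion=[[[0,0,0,0.2,0,0,0],[0,0,0,0.3,0,0,0],[0,-0.1,0.2,0,0,0,0.4],[0,-0.1,0.22,0,0,0,0.4],[0,-0.1,0.22,0,0,0,0.4],[0,-0.1,0.22,0,0,0,0.4],[0,-0.1,0.22,0,0,0,0.4],[0,-0.1,0.22,0,0,0,0.4],[0,-0.1,0.22,0,0,0,0.4],[0,-0.1,0.22,0,0,0,0.42],[0,0,0,0,0,0,0],[0,0,0,0,0,0,0],[0,0,0,0,0,0,0]]])

```text
time_s: 3.85
eef_pos: [0.4502, 0.1111, 0.0253]
orientation: [0.0, -0.146, 0.989, -0.0]
force: [0.4, 0.4, -1.4]
opening: 0.0168
gripper_force: 58.6
```

Run:
```python
from h import *
for n in("top","side"):
    p,d=viewer.read_camera(n); np.save(n+"_p.npy",p); np.save(n+"_d.npy",d)
p=np.load("top_p.npy"); a=cv2.resize(p[170:235,270:350],None,fx=8,fy=8,interpolation=cv2.INTER_CUBIC)[:520]
cv2.imwrite("pics/t1.png",a[:,:,::-1])
e=monitor.state()["eef_pos"]; print(e,monitor.state()["orientation"],proj("side",e),proj("side",[.61,.16,.034]))
```

```text
[0.45028627 0.11086406 0.02527888] [ 4.58001087e-05 -1.45820675e-01  9.89311037e-01 -3.53725190e-05] [[276.15678221 213.25912633]] [[329.35432193 202.55761921]]
```

View pics/t1.png

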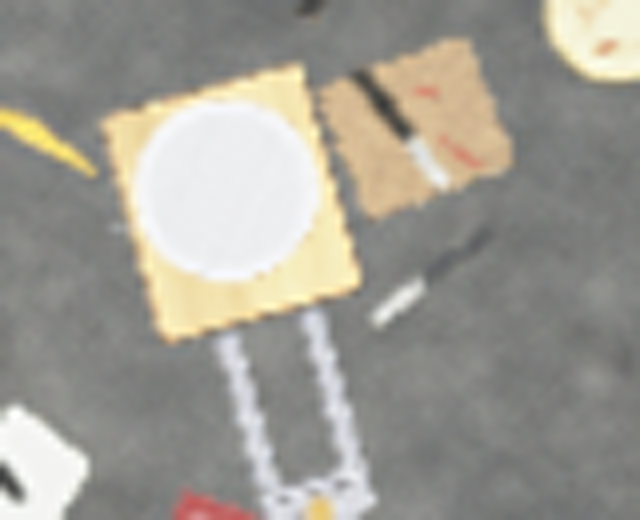

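The tine tips are at crop (228,338) and (313,311), and the disc centre is at (228,190). Next I'll work out the lateral offset.

Run:
```python
from h import *
np.set_printoptions(precision=1,suppress=True)
W=lambda c,z:back("top",(np.array(c)+.5)/8-.5+np.array((270,170)),z)[:,:2]*1000
t=W([(228,338),(313,311)],.033); disc=W([(228,190)],.040)[0]; e=monitor.state()["eef_pos"][:2]*1000
r=W([(266,490),(352,475)],.033); b=W([(105,120),(165,338),(358,285),(300,68)],.012)
print(t,disc,r,b)
ang=lambda v:np.degrees(np.arctan2(v[1],v[0]))
print("fork yaw tcp->tips",ang(t.mean(0)-e),"tines",ang(t[0]-r[0]),ang(t[1]-r[1]),"stand sides",ang(b[0]-b[1]),ang(b[3]-b[2]),"base ctr",b.mean(0))
y=np.radians(17);ex=np.array([np.cos(y),np.sin(y)]);ey=np.array([-ex[1],ex[0]])
for n,v in(("tips-tcp",t.mean(0)-e),("disc-tcp",disc-e),("disc-tips",disc-t.mean(0)),("base-tcp",b.mean(0)-e)): print(n,v@ex,v@ey)
# side camera depth points near tine: heights of steel
p=np.load("side_p.npy");d=np.load("side_d.npy");K,c,rr=cam("side")
v,u=np.mgrid[195:225,275:345];P=(np.stack([u,v,np.ones_like(u)],-1)@np.linalg.inv(K).T*d[195:225,275:345,None])@rr.T+c
q=P.reshape(-1,3)*1000; q=q[(q[:,2]>20)]
l=(q[:,:2]-e)@ex; s=(q[:,:2]-e)@ey
for a in range(20,220,10):
    m=(l>a)&(l<a+10)&(abs(s)<32)
    if m.any(): print(a,m.sum(),np.percentile(q[m,2],[10,50,90]))
```

```text
[[559.6 159.1]
 [569.2 131. ]] [608.5 159.9] [[509.4 145.2]
 [514.9 116.8]] [[634.5 204.2]
 [560.3 181.7]
 [579.7 116.4]
 [653.8 137.9]]
fork yaw tcp->tips 16.661009533539616 tines 15.425389128007303 14.633919417585835 stand sides 16.863875058565917 16.142225947991776 base ctr [607.1 160. ]
tips-tcp 119.12356788895333 -0.704802786212789
disc-tcp 165.6173644904448 0.6542903766397972
disc-tips 46.49379660149147 1.3590931628525826
base-tcp 164.30971601835884 1.1770716451152232
20 34 [26.7 39.1 49.6]
30 20 [26.7 35.  49.2]
40 14 [31.3 33.6 34.8]
50 24 [31.2 34.9 42.7]
60 19 [30.8 36.2 40.9]
70 10 [30.1 32.3 33.8]
80 13 [29.4 32.2 33.8]
90 8 [31.1 32.3 33. ]
100 13 [29.9 32.2 33.7]
110 8 [29.2 31.4 33.6]
130 8 [34.1 37.3 39.5]
140 30 [31.6 39.  40.3]
150 38 [23.  39.3 40.8]
160 37 [37.3 39.8 41. ]
170 32 [34.5 39.7 41.4]
180 25 [37.1 39.6 41.3]
190 6 [37.7 39.3 40.3]
```

Request:
arm_command(motion=[[[0,0,0.03,-0.05,0,0,0],[0,0,0,-0.05,0,0,0],[0,0.1,0.03,0,0,0,0],[0,0.165,0.05,0,0,0,0],[0,0.165,0.05,0,0,0,0],[0,0.165,0.05,0,0,0,0],[0,0.165,0.05,0,0,0,0],[0,0.165,0.05,0,0,0,0],[0,0.165,0.05,0,0,0,0],[0,0.165,0.05,0,0,0,0],[0,0.165,0.05,0,0,0,0],[0,0.13,0.04,0,0,0,0],[0,0.1,0.03,0,0,0,0],[0,0,0,0,0,0,0],[0,0,0,0,0,0,0]]])

```text
time_s: 5.2
eef_pos: [0.516, 0.1324, 0.0212]
orientation: [-0.0, -0.146, 0.989, -0.0]
force: [-0.8, 0.4, -0.8]
opening: 0.0172
gripper_force: 58.6
```

Run:
```python
from h import *
p,d=viewer.read_camera("top"); q,_=viewer.read_camera("side")
a=cv2.resize(p[175:225,270:335],None,fx=8,fy=8,interpolation=cv2.INTER_CUBIC)
b=cv2.resize(q[185:235,290:350],None,fx=4,fy=4,interpolation=cv2.INTER_CUBIC); b=cv2.copyMakeBorder(b,0,200,0,0,0)
cv2.imwrite("pics/t2.png",np.hstack([a,b])[:,:,::-1])
print(monitor.state()["eef_pos"],monitor.state()["force"])
```

```text
[0.51581213 0.13230081 0.02120558] [ 0.07736454 -0.03131077 -1.43230184]
```

View pics/t2.png

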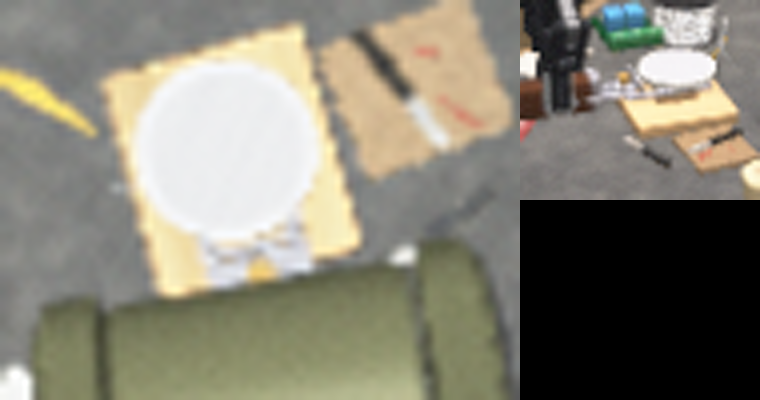

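The lip sits just behind the disc's rim (crop ~(255,238)), and it is centred laterally within about 1 mm. The disc centre is unmoved at (227,150). I'll lift slowly.

Request:
arm_command(motion=[[[0,0,0,0.04,0,0,0],[0,0,0,0.04,0,0,0],[0,0,0,0.03,0,0,0],[0,0,0,0.03,0,0,0],[0,0,0,0.03,0,0,0],[0,0,0,0.03,0,0,0],[0,0,0,0.05,0,0,0],[0,0,0,0.08,0,0,0],[0,0,0,0.1,0,0,0],[0,0,0,0.1,0,0,0],[0,0,0,0.1,0,0,0],[0,0,0,0.1,0,0,0],[0,0,0,0.08,0,0,0],[0,0,0,0.04,0,0,0],[0,0,0,0,0,0,0],[0,0,0,0,0,0,0]]])

```text
time_s: 6.63
eef_pos: [0.5161, 0.1324, 0.0553]
orientation: [-0.0, -0.146, 0.989, -0.0]
force: [0.0, -0.2, -3.2]
opening: 0.0168
gripper_force: 58.5
```

Run:
```python
from h import *
np.set_printoptions(precision=2,suppress=True)
p,d=viewer.read_camera("top");K,c,rr=cam("top")
s=monitor.state();e=s["eef_pos"]*1000;print(e,s["force"],s["wrist_torque"])
v,u=np.mgrid[170:220,275:325];P=((np.stack([u,v,np.ones_like(u)],-1)@np.linalg.inv(K).T*d[170:220,275:325,None])@rr.T+c)*1000
m=(P[...,2]>55)&(P[...,2]<80)&(v<205)
q=P[m]; h=cv2.cvtColor(p,cv2.COLOR_RGB2HSV)[170:220,275:325][m]; w=(h[:,1]<35)&(h[:,2]>185); q=q[w]
print(len(q),q.mean(0),cv2.minEnclosingCircle(q[:,:2].astype(np.float32)))
A=np.c_[q[:,:2]-q[:,:2].mean(0),np.ones(len(q))]; print("plane slopes deg",np.degrees(np.linalg.lstsq(A,q[:,2],rcond=None)[0][:2]))
y=np.radians(16.8);ex=np.array([np.cos(y),np.sin(y)]);ey=np.array([-ex[1],ex[0]]);D=q[:,:2].mean(0)-e[:2];print("disc rel tcp",D@ex,D@ey)
```

```text
[515.99 132.37  55.14] [-1.14  0.58 -2.34] [-0.03  0.15 -0.01]
432 [607.25 159.39  67.86] ((604.646240234375, 157.35260009765625), 34.036930084228516)
plane slopes deg [0.4  0.26]
disc rel tcp 95.17049931153079 -0.5158658521646436
```

Request:
arm_command(motion=[[[0,-0.02,-0.08,0,0,0,0],[0,-0.04,-0.16,0,0,0,0],[0,-0.06,-0.24,0,0,0,-0.03],[0,-0.08,-0.32,0,0,0,-0.03],[0,-0.095,-0.4,0,0,0,-0.03],[0,-0.114,-0.48,0,0,0,-0.03],[0,-0.114,-0.48,0,0,0,-0.03],[0,-0.114,-0.48,0,0,0,-0.03],[0,-0.114,-0.48,0,0,0,-0.03],[0,-0.114,-0.48,0,0,0,-0.03],[0,-0.114,-0.48,0,0,0,-0.03],[0,-0.114,-0.48,0,0,0,-0.03],[0,-0.114,-0.48,0,0,0,-0.03],[0,-0.114,-0.48,0,0,0,-0.03],[0,-0.095,-0.4,0,0,0,-0.03],[0,-0.08,-0.32,0,0,0,-0.03],[0,-0.07,-0.32,0,0,0,-0.03],[0,-0.06,-0.24,0,0,0,-0.03],[0,-0.04,-0.16,0,0,0,0],[0,-0.02,-0.08,0,0,0,0]]])

```text
time_s: 8.35
eef_pos: [0.4482, -0.1502, 0.0553]
orientation: [0.0, -0.125, 0.992, -0.0]
force: [-0.1, 0.9, -2.2]
opening: 0.0167
gripper_force: 58.6
```

Request:
arm_command(motion=[[[0,0,0,-0.05,0,0,0],[0,0,0,-0.1,0,0,0],[0,0,0,-0.1,0,0,0],[0,0,0,-0.1,0,0,0],[0,0,0,-0.1,0,0,0],[0,0,0,-0.1,0,0,0],[0,0,0,-0.05,0,0,0],[0,0,0,0,0,0,0],[0,0,0,0,0,0,0]]])

```text
time_s: 9.1
eef_pos: [0.4487, -0.1492, 0.0312]
orientation: [-0.0, -0.126, 0.992, 0.0]
force: [-0.2, 0.2, -3.1]
opening: 0.0167
gripper_force: 58.6
```

Run:
```python
from h import *
np.set_printoptions(precision=2,suppress=True)
p,d=viewer.read_camera("top"); np.save("top_p.npy",p); K,c,rr=cam("top")
s=monitor.state();e=s["eef_pos"]*1000;print(e,s["orientation"],s["force"],s["wrist_torque"])
u0,v0=proj("top",[.54,-.126,.04])[0]; print(u0,v0)
a=p[165:240,365:445]; cv2.imwrite("pics/t3.png",cv2.resize(a,None,fx=8,fy=8,interpolation=cv2.INTER_CUBIC)[:,:,::-1])
```

```text
[ 448.73 -149.23   31.35] [ 0.   -0.13  0.99 -0.  ] [ 0.57 -0.13 -3.2 ] [-0.02  0.09 -0.01]
405.5472133232446 221.26143955906383
```

View pics/t3.png

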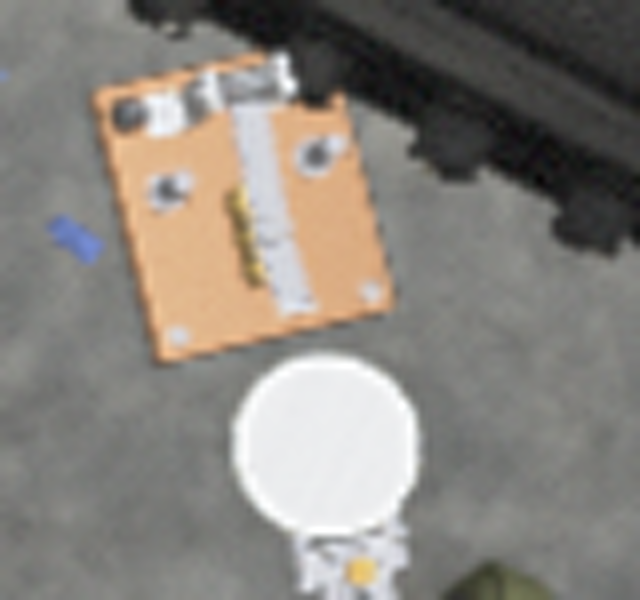

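The disc centre is at crop (326,443), and the lip is directly behind it at (300–410,530). The clip's front edge runs from (160,362) to (395,305).

Run:
```python
from h import *
np.set_printoptions(precision=2,suppress=True)
p=np.load("top_p.npy"); g=cv2.cvtColor(p,cv2.COLOR_RGB2HSV)
m=cv2.inRange(g[207:231,390:420],(0,0,200),(180,30,255)); ys,xs=np.nonzero(m); print("disc px",cv2.minEnclosingCircle(np.c_[xs+390,ys+207].astype(np.float32)))
W=lambda c,z:back("top",(np.array(c)+.5)/8-.5+np.array((365,165)),z)[:,:2]*1000
D=W([(326,443)],.044)[0]; e=monitor.state()["eef_pos"][:2]*1000
cn=W([(160,362),(395,306),(97,95)],.012); print(D,cn)
for yaw in(14.4,):
    y=np.radians(yaw);ex=np.array([np.cos(y),np.sin(y)]);ey=np.array([-ex[1],ex[0]]);
    print("disc-tcp",(D-e)@ex,(D-e)@ey,"disc in clip",(D-[614.6,-107])@ex,(D-[614.6,-107])@ey)
    # leaf centreline: lead-in end (295,305) z 47; hinge end (250,100) z52
    L=np.r_[W([(295,305)],.047),W([(250,100)],.052)]; print("leaf in clip",[(l-[614.6,-107])@np.c_[ex,ey] for l in L])
```

```text
disc px ((405.7799987792969, 221.03334045410156), 12.16436767578125)
[ 543.34 -124.47] [[ 570.93  -75.13]
 [ 591.67 -155.14]
 [ 662.18  -52.98]]
disc-tcp 97.79159766225483 0.4456275940484277 disc in clip -73.36848534017274 0.7971684892052331
leaf in clip [array([-26.94,   0.19]), array([42.04, -0.93])]
```

Request:
arm_command(motion=[[[0,0.048,0.012,-0.01,0,0,0],[0,0.097,0.025,0,0,0,0],[0,0.097,0.025,0,0,0,0],[0,0.097,0.025,0,0,0,0],[0,0.097,0.025,0,0,0,0],[0,0.097,0.025,0,0,0,0],[0,0.097,0.025,0,0,0,0],[0,0.097,0.025,0,0,0,0],[0,0.097,0.025,0,0,0,0],[0,0.048,0.012,0,0,0,0],[0,0,0,0,0,0,0],[0,0,0,0,0,0,0]]])

```text
time_s: 10.15
eef_pos: [0.4836, -0.1402, 0.0308]
orientation: [0.0, -0.126, 0.992, -0.0]
force: [-1.1, -0.4, -4.0]
opening: 0.0169
gripper_force: 58.5
```

Request:
arm_command(motion=[[[0,0.048,0.012,0,0,0,0],[0,0.048,0.012,0,0,0,0],[0,0.048,0.012,0,0,0,0],[0,0.048,0.012,0,0,0,0],[0,0.048,0.012,0,0,0,0],[0,0.048,0.012,0,0,0,0],[0,0,0,0,0,0,0]]])

```text
time_s: 10.73
eef_pos: [0.4957, -0.1373, 0.031]
orientation: [0.0, -0.126, 0.992, -0.0]
force: [0.1, -0.3, -4.9]
opening: 0.0166
gripper_force: 58.6
```

```bash
cat > f.py <<'E'
from h import *
np.set_printoptions(precision=2,suppress=True)
s=monitor.state(); y=np.radians(14.4);E=np.array([[np.cos(y),-np.sin(y)],[np.sin(y),np.cos(y)]])
e=s["eef_pos"]*1000
print("t",s["time_s"],"tcp clip",(e[:2]-[614.6,-107])@E,e[2],"F clip",s["force"][:2]@E,s["force"][2],"M",s["wrist_torque"])
E
python3 f.py
```

```text
t 10.7333 tcp clip [-122.74    0.22] 31.013653838834284 F clip [-0.02 -0.29] -4.9225701969727425 M [-0.1   0.35 -0.  ]
```

Request:
arm_command(motion=[[[0,0.048,0.012,0,0,0,0],[0,0.048,0.012,0,0,0,0],[0,0.048,0.012,0,0,0,0],[0,0.048,0.012,0,0,0,0],[0,0.048,0.012,0,0,0,0],[0,0.048,0.012,0,0,0,0],[0,0.048,0.012,0,0,0,0],[0,0,0,0,0,0,0]]])

```text
time_s: 11.4
eef_pos: [0.5089, -0.134, 0.031]
orientation: [0.0, -0.126, 0.992, -0.0]
force: [0.3, 0.6, -4.6]
opening: 0.0172
gripper_force: 58.6
```

```bash
python3 f.py
```

```text
t 11.4 tcp clip [-109.04    0.17] 30.953945400077956 F clip [0.42 0.49] -4.589534693766028 M [-0.09  0.26  0.07]
```

Request:
arm_command(motion=[[[0,0.024,0.006,0,0,0,0],[0,0.024,0.006,0,0,0,0],[0,0.024,0.006,0,0,0,0],[0,0.024,0.006,0,0,0,0],[0,0.024,0.006,0,0,0,0],[0,0.024,0.006,0,0,0,0]]])

```text
time_s: 11.9
eef_pos: [0.5143, -0.1326, 0.0309]
orientation: [0.0, -0.125, 0.992, -0.0]
force: [-1.4, -0.1, -4.8]
opening: 0.0172
gripper_force: 58.6
```

```bash
cat >> f.py <<'E'
p,_=viewer.read_camera("top"); np.save("top_p.npy",p); g=cv2.cvtColor(p,cv2.COLOR_RGB2HSV)
v0,v1,u0,u1=175,220,375,425
m=cv2.inRange(g[v0:v1,u0:u1],(0,0,205),(180,30,255)); n,l,st,c=cv2.connectedComponentsWithStats(m); k=1+np.argmax(st[1:,4]); ys,xs=np.nonzero(l==k)
h=cv2.convexHull(np.c_[xs+u0,ys+v0].astype(np.int32))
w=(back("top",h[:,0],.0435)[:,:2]*1000-[614.6,-107])@E
from scipy.optimize import least_squares
r=least_squares(lambda c:np.hypot(*(w-c).T)-29,w.mean(0),loss="soft_l1"); print("disc in clip",r.x,np.abs(r.fun).mean(),st[k,4])
S=[]
import time
F=[]
for _ in range(1): F.append(monitor.state()["force"])
print("F clip2",np.mean(F,0)[:2]@E,np.mean(F,0)[2])
E
python3 f.py
```

```text
t 11.9 tcp clip [-103.47    0.18] 30.90788147436712 F clip [-1.42  0.26] -4.820685361868404 M [-0.08  0.56  0.02]
disc in clip [-13.05   0.13] 10.64200019758426 510
F clip2 [-1.03 -0.21] -4.579690238344748
```

Run:
```python
from h import *
crop("top",372,165,432,225,10,"t4.png")
```

```text
(no output)
```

View pics/t4.png

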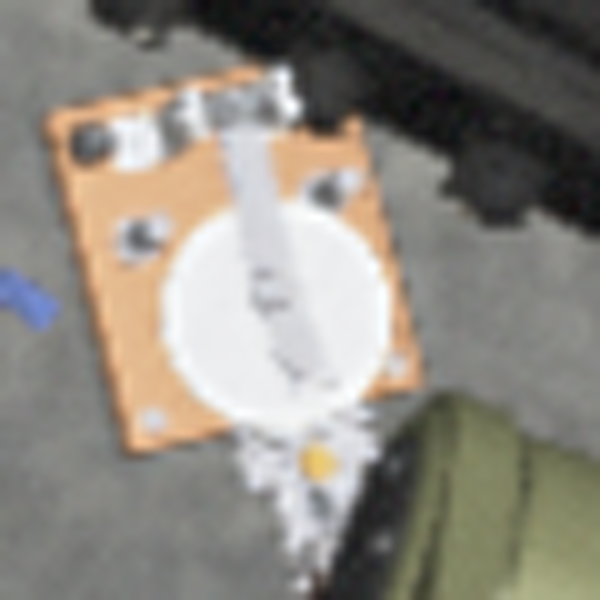

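The disc is under the leaf, centred at crop (277,314). The pins are ahead at (140,240) and (330,190), and the lip is at its rear.

Run:
```python
from h import *
y=np.radians(14.4);E=np.array([[np.cos(y),-np.sin(y)],[np.sin(y),np.cos(y)]])
D=back("top",(np.array([(277.5,314)])+.5)/10-.5+np.array((372,165)),.0435)[:,:2]*1000
print(D,(D-[614.6,-107])@E)
```

```text
[[ 606.53861168 -108.56567315]] [[-8.19749206  0.48830111]]
```

Request:
arm_command(motion=[[[0,0.024,0.006,0,0,0,0],[0,0.024,0.006,0,0,0,0],[0,0.024,0.006,0,0,0,0],[0,0.024,0.006,0,0,0,0],[0,0.012,0.003,0,0,0,0],[0,0,0,0,0,0,0]]])

```text
time_s: 12.45
eef_pos: [0.5187, -0.1315, 0.0309]
orientation: [0.0, -0.126, 0.992, -0.0]
force: [-0.8, -0.3, -4.0]
opening: 0.017
gripper_force: 58.6
```

Request:
arm_command(motion=[[[0,0.012,0.003,0,0,0,0],[0,0.012,0.003,0,0,0,0],[0,0,0,0,0,0,0]]])

```text
time_s: 12.7
eef_pos: [0.5196, -0.1312, 0.0309]
orientation: [-0.0, -0.125, 0.992, 0.0]
force: [-2.1, -0.2, -4.3]
opening: 0.0166
gripper_force: 58.6
```

Request:
arm_command(motion=[[[0,0.012,0.003,0,0,0,0],[0,0,0,0,0,0,0]]])

```text
time_s: 12.87
eef_pos: [0.5201, -0.1311, 0.0309]
orientation: [0.0, -0.125, 0.992, -0.0]
force: [-1.0, -0.0, -5.1]
opening: 0.017
gripper_force: 58.6
```

Request:
arm_command(motion=[[[0,0.012,0.003,0,0,0,0],[0,0.012,0.003,0,0,0,0],[0,0,0,0,0,0,0]]])

```text
time_s: 13.12
eef_pos: [0.5211, -0.1309, 0.0309]
orientation: [0.0, -0.126, 0.992, 0.0]
force: [-1.3, -0.6, -4.8]
opening: 0.0171
gripper_force: 58.6
```

Request:
arm_command(motion=[[[0,0.012,0.003,0,0,0,0],[0,0,0,0,0,0,0]]])

```text
time_s: 13.28
eef_pos: [0.5215, -0.1308, 0.0309]
orientation: [0.0, -0.125, 0.992, -0.0]
force: [-1.1, -0.5, -4.1]
opening: 0.0167
gripper_force: 58.6
```

Request:
arm_command(motion=[[[0,0.012,0.003,0,0,0,0],[0,0,0,0,0,0,0]]])

```text
time_s: 13.45
eef_pos: [0.5218, -0.1308, 0.0308]
orientation: [-0.0, -0.125, 0.992, -0.0]
force: [-1.8, -1.1, -4.6]
opening: 0.0171
gripper_force: 58.6
```

Request:
arm_command(motion=[[[0,0.012,0.003,0,0,0,0],[0,0,0,0,0,0,0]]])

```text
time_s: 13.62
eef_pos: [0.5222, -0.1307, 0.0308]
orientation: [-0.0, -0.125, 0.992, -0.0]
force: [-4.2, -3.3, -4.8]
opening: 0.0167
gripper_force: 58.7
```

```bash
sed -i '/^p,_=/,$d' f.py; python3 f.py
```

```text
t 13.6167 tcp clip [-95.36   0.04] 30.79517871283261 F clip [-4.86 -2.16] -4.774496884658623 M [-0.57  0.95 -0.19]
```

The contact force points to −y, so the +y pin is bearing first. I'll ease the disc over toward −y.

Request:
arm_command(motion=[[[0,0.003,-0.012,0,0,0,0],[0,0,0,0,0,0,0]]])

```text
time_s: 13.78
eef_pos: [0.5223, -0.131, 0.0308]
orientation: [-0.0, -0.126, 0.992, 0.0]
force: [-4.8, -1.0, -5.3]
opening: 0.0172
gripper_force: 58.7
```

```bash
python3 f.py
```

```text
t 13.7833 tcp clip [-95.35  -0.29] 30.758477853019485 F clip [-4.9   0.19] -5.340892129655883 M [-0.29  1.    0.  ]
```

Request:
arm_command(motion=[[[0,0.003,-0.012,0,0,0,0],[0,0,0,0,0,0,0]]])

```text
time_s: 13.95
eef_pos: [0.5224, -0.1313, 0.0307]
orientation: [-0.0, -0.126, 0.992, 0.0]
force: [-5.3, 0.2, -4.1]
opening: 0.0168
gripper_force: 58.7
```

```bash
python3 f.py
```

```text
t 13.95 tcp clip [-95.33  -0.63] 30.73907568057773 F clip [-5.08  1.47] -4.137057132033882 M [-0.05  1.16  0.09]
```

Request:
arm_command(motion=[[[0,-0.002,0.006,0,0,0,0],[0,0.01,0.0025,0,0,0,0],[0,0,0,0,0,0,0]]])

```text
time_s: 14.2
eef_pos: [0.5225, -0.1311, 0.0307]
orientation: [-0.001, -0.126, 0.992, 0.0]
force: [-7.7, -0.7, -3.8]
opening: 0.017
gripper_force: 58.7
```

```bash
python3 f.py
```

```text
t 14.2 tcp clip [-95.16  -0.43] 30.68569846138271 F clip [-7.6   1.23] -3.8202188953811618 M [-0.25  1.41  0.07]
```

Request:
arm_command(motion=[[[0,-0.002,0.009,0,0,0,0],[0,0,0,0,0,0,0]]])

```text
time_s: 14.37
eef_pos: [0.5225, -0.1309, 0.0307]
orientation: [-0.001, -0.125, 0.992, 0.0]
force: [-7.3, -2.4, -3.3]
opening: 0.0171
gripper_force: 58.8
```

```bash
python3 f.py
```

```text
t 14.3667 tcp clip [-95.17  -0.2 ] 30.71622736136355 F clip [-7.68 -0.5 ] -3.2780253676234796 M [-0.5   1.4  -0.02]
```

The x force is stable at 7.7 N under a small sideways shift in either direction, so both pins bear. I'll ease off and lower.

Request:
arm_command(motion=[[[0,-0.012,-0.003,0,0,0,0],[0,-0.01,-0.0025,0,0,0,0],[0,0,0,0,0,0,0]]])

```text
time_s: 14.62
eef_pos: [0.5223, -0.131, 0.031]
orientation: [0.0, -0.125, 0.992, -0.0]
force: [-1.3, 0.2, -5.3]
opening: 0.0169
gripper_force: 58.7
```

```bash
python3 f.py
```

```text
t 14.6167 tcp clip [-95.4   -0.33] 31.024414078506222 F clip [-1.24  0.49] -5.322254032458688 M [-0.13  0.63 -0.02]
```

Request:
arm_command(motion=[[[0,0,0,-0.015,0,0,0],[0,0,0,-0.015,0,0,0],[0,0,0,-0.015,0,0,0],[0,0,0,-0.015,0,0,0],[0,0,0,-0.015,0,0,0],[0,0,0,-0.015,0,0,0],[0,0,0,-0.015,0,0,0],[0,0,0,-0.015,0,0,0],[0,0,0,0,0,0,0]]])

```text
time_s: 15.37
eef_pos: [0.5222, -0.1311, 0.0262]
orientation: [0.0, -0.125, 0.992, -0.0]
force: [-2.2, 0.2, 0.1]
opening: 0.017
gripper_force: 59.3
```

```bash
python3 f.py
```

```text
t 15.3667 tcp clip [-95.52  -0.33] 26.18525647173902 F clip [-2.12  0.76] 0.13863203888792708 M [-0.08  0.28  0.  ]
```

Request:
arm_command(motion=[[[0,0,0,-0.02,0,0,0],[0,0,0,-0.02,0,0,0],[0,0,0,-0.02,0,0,0],[0,0,0,-0.02,0,0,0],[0,0,0,-0.02,0,0,0],[0,0,0,0,0,0,0]]])

```text
time_s: 15.87
eef_pos: [0.5221, -0.131, 0.0219]
orientation: [0.0, -0.126, 0.992, 0.0]
force: [-0.1, 0.8, -2.0]
opening: 0.0172
gripper_force: 59.2
```

```bash
python3 f.py
```

```text
t 15.8667 tcp clip [-95.59  -0.2 ] 21.914948255471007 F clip [0.1  0.82] -2.033824319180542 M [-0.02  0.03  0.02]
```

Request:
arm_command(motion=[[[0,-0.024,-0.006,0,0,0,0],[0,-0.048,-0.0125,0,0,0,0],[0,-0.097,-0.025,0,0,0,0],[0,-0.145,-0.037,0,0,0,0],[0,-0.145,-0.037,0,0,0,0],[0,-0.145,-0.037,0,0,0,0],[0,-0.145,-0.037,0,0,0,0],[0,-0.145,-0.037,0,0,0,0],[0,-0.145,-0.037,0,0,0,0],[0,-0.145,-0.037,0,0,0,0],[0,-0.145,-0.037,0,0,0,0],[0,-0.145,-0.037,0,0,0,0],[0,-0.145,-0.037,0,0,0,0],[0,-0.145,-0.037,0,0,0,0],[0,-0.145,-0.037,0,0,0,0],[0,-0.145,-0.037,0,0,0,0],[0,-0.145,-0.037,0,0,0,0],[0,-0.097,-0.025,0,0,0,0],[0,0,0,0,0,0,0]]])

```text
time_s: 17.45
eef_pos: [0.4295, -0.1546, 0.0221]
orientation: [-0.0, -0.125, 0.992, 0.0]
force: [0.1, 0.7, -1.1]
opening: 0.0171
gripper_force: 59.2
```

Run:
```python
from h import *
p,d=viewer.read_camera("top"); q,_=viewer.read_camera("side")
a=cv2.resize(p[160:230,365:435],None,fx=8,fy=8,interpolation=cv2.INTER_CUBIC)
u,v=proj("side",[.614,-.107,.04])[0].astype(int)
b=cv2.resize(q[v-35:v+35,u-15:u+15],None,fx=8,fy=8,interpolation=cv2.INTER_CUBIC)
cv2.imwrite("pics/t5.png",np.hstack([a,b])[:,:,::-1]); print(u,v)
```

```text
333 247
```

View pics/t5.png

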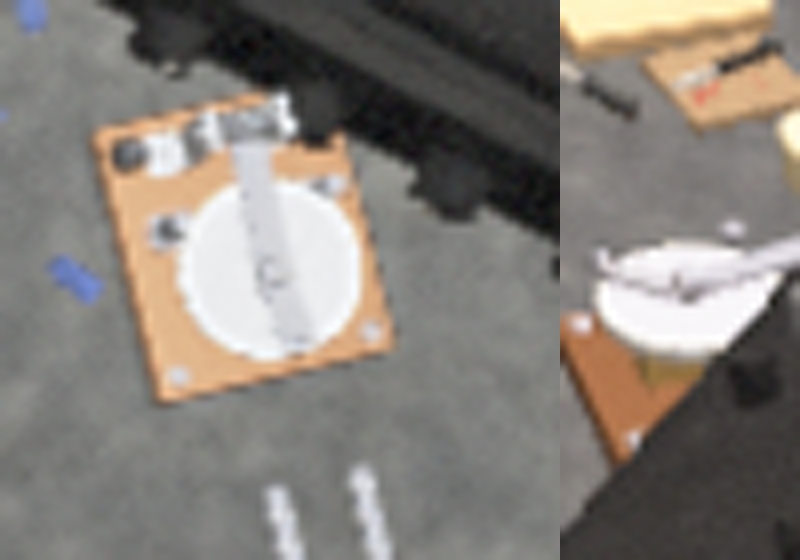

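The disc lies flat on the block with both pins beside its rim (crop pins (168,228) and (322,185), disc centre (270,270)). The tines are clear of the clip.

Run:
```python
from h import *
y=np.radians(14.4);E=np.array([[np.cos(y),-np.sin(y)],[np.sin(y),np.cos(y)]])
D=back("top",(np.array([(270,269.5)])+.5)/8-.5+np.array((365,160)),.040)[:,:2]*1000
print((D-[614.6,-107])@E)
```

```text
[[-0.44857967  0.47498197]]
```

Request:
arm_command(motion=[[[0,0,0.1,0.3,0,0,0],[0,0,0.2,0.3,0,0,0],[0,0.05,0.4,0.2,0,0,0],[0,0.15,0.5,0,0,0,0],[0,0.2,0.5,0,0,0,0],[0,0.2,0.5,0,0,0,0],[0,0.2,0.5,0,0,0,0],[0,0.2,0.4,0,0,0,0],[0,0.15,0.3,0,0,0,0],[0,0.1,0.2,0,0,0,0],[0,0,0,-0.2,0,0,0],[0,0,0,-0.3,0,0,0],[0,0,0,-0.3,0,0,0],[0,0,0,-0.2,0,0,0],[0,0,0,0,0,0,0]]])

```text
time_s: 18.8
eef_pos: [0.479, -0.0109, 0.0123]
orientation: [-0.001, -0.125, 0.992, 0.0]
force: [0.0, 0.3, -1.6]
opening: 0.0167
gripper_force: 59.2
```

Request:
arm_command(motion=[[[0,0,0,-0.05,0,0,0],[0,0,0,-0.04,0,0,0],[0,0,0,-0.02,0,0,0],[0,0,0,-0.01,0,0,0],[0,0,0,-0.01,0,0,0],[0,0,0,0,0,0,0]]])

```text
time_s: 19.3
eef_pos: [0.4803, -0.0105, 0.0091]
orientation: [0.0, -0.126, 0.992, -0.0]
force: [-0.8, -0.4, -1.3]
opening: 0.017
gripper_force: 59.2
```

Request:
arm_command(motion=[[[0,0,0,-0.02,0,0,0],[0,0,0,-0.02,0,0,0],[0,0,0,-0.01,0,0,0],[0,0,0,0,0,0,0],[0,0,0,0,0,0,0]]])

```text
time_s: 19.72
eef_pos: [0.4802, -0.0105, 0.0069]
orientation: [-0.0, -0.126, 0.992, 0.0]
force: [-0.2, 0.8, -2.5]
opening: 0.0169
gripper_force: 59.2
```

Request:
arm_command(motion=[[[0,0,0,-0.01,0,0,0],[0,0,0,-0.01,0,0,0],[0,0,0,0,0,0,0],[0,0,0,0,0,0,0]]])

```text
time_s: 20.05
eef_pos: [0.4802, -0.0105, 0.0065]
orientation: [0.0, -0.126, 0.992, -0.0]
force: [-4.0, -0.2, 7.1]
opening: 0.0168
gripper_force: 60.4
```

On the bench (Fz +7 N). I'll release the fork and lift.

Request:
arm_command(motion=[[[0.5,0,0,0,0,0,0],[0.5,0,0,0,0,0,0],[0.5,0,0,0,0,0,0],[0.5,0,0,0,0,0,0],[0.5,0,0,0,0,0,0],[0.5,0,0,0,0,0,0],[0.5,0,0,0.1,0,0,0],[0.5,0,0,0.3,0,0,0],[0.5,0,0,0.6,0,0,0],[0.5,0,0,0.8,0,0,0],[0.5,0,0,0.8,0,0,0],[0.5,0,0,0.8,0,0,0],[0.5,-0.3,0,0.6,0,0,0],[0.5,-0.3,0,0,0,0,0],[0.5,-0.3,0,0,0,0,0],[0.5,0,0,0,0,0,0]]])

```text
time_s: 21.38
eef_pos: [0.4429, -0.0104, 0.1667]
orientation: [0.0, -0.125, 0.992, -0.0]
force: [-0.4, -0.3, -0.5]
opening: 0.0425
gripper_force: 0.0
```

Run:
```python
from h import *
p,d=viewer.read_camera("top"); q,_=viewer.read_camera("side")
a=cv2.resize(p[160:260,320:435],None,fx=4,fy=4,interpolation=cv2.INTER_CUBIC)
u,v=proj("side",[.56,-.05,.03])[0].astype(int)
b=cv2.resize(q[v-50:v+50,u-50:u+35],None,fx=4,fy=4,interpolation=cv2.INTER_CUBIC)
cv2.imwrite("pics/t6.png",np.hstack([a,b])[:400,:800,::-1]); print(monitor.state()["force"])
```

```text
[ 0.22405771 -0.18279859 -0.98360695]
```

View pics/t6.png

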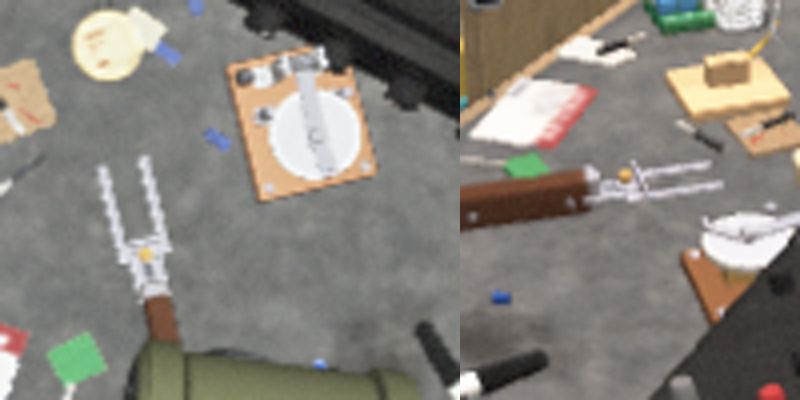

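The fork lies flat on the bench, let go (tines at crop (100–145,160)). The disc is seated in the clip (315,135), and the bystanders in view look unmoved.

```bash
python3 -c "
from bench import arm
print(arm.finish_job())"
```

```text
the job is handed in; nothing more can be done
None
```

The disc is seated flat on the brass block: it was pressed home at about 7.7 N with both stop pins bearing. The fork lies flat and released on the bench, and the job was handed in after about 21.5 s.

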